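# Zero the plaster scale

### The job

The empty mixing bowl is standing on the bench scale, ready for plaster to be weighed out. Turn the scale's tare knob until its pointer is at the zero mark, then let go of it. Leave the bowl where it stands on the pan, and do not turn the similar knob on the extractor timer, the box without a pan.

Things in the scene. Friction and masses are not known exactly. Their poses are not given: they have to be found in the camera images.
- tare_knob (a joint): Angle of the tare knob on the scale (the grey box with the pan): 0 with its pointer at the zero mark, growing as it turns clockwise seen from above; undo a positive angle by turning anticlockwise. Starts at 0.55 to 1.35 rad; stops at -0.8 and 1.7, none at zero. Light friction (0.05 N m), stays put. Zero mark: the one long thick black line on the white dial, on the side facing the pan's centre.
- tare_grip (a point): Point on the tare knob's upright axis at grip height, 92 mm above the bench. Turns with the knob: z up, x level along the bar to its pointer end. The black knob is an upright bar 14 mm thick, from 23 mm behind the axis to a pointed nose with a white line 26 mm ahead. Its top is 10 mm above this point; 24 mm below it is a thin round skirt 48 mm across. The scale's top is 60 mm above the bench.
- timer_pointer (a point): Pointer end of the extractor timer's knob, 25 mm out from that knob's upright axis, 102 mm above the bench; x axis level, outwards along the pointer. The knob looks just like the tare knob but sits in the middle of a fixed grey box without a pan, 150 x 140 mm and 60 mm high. Not to be turned.
- bowl: Empty white plastic mixing bowl, 100 mm across, 50 mm high; origin at the centre of its underside. It stands loose near the middle of the round steel pan (160 mm across, top 76 mm above the bench) on the far half of the fixed grey scale (300 x 200 mm); the tare knob is on the scale's near half, 155 mm from the pan's centre. Leave it there.
Things that resemble listed ones, but are neither listed nor needed, are in the scene too. Leave any red look-alike of the bowl alone.

How it is judged:
By the outcome, as a careful person would: the job done as asked, in the order asked, and still so for the second after the job is handed in, with the robot touching nothing.
It also fails if it takes over 32 s, if anything falls off the work surface, if the arm or the gripper's body presses on something with over 40 N, if the wrist force passes 120 N, or if a joint passes its speed limit or range.

### The arm

A 6-joint arm with a two-finger parallel gripper is mounted at the origin on the work surface. World frame = base frame: x ahead of the robot, y to its left, z up, the work surface at z = 0. Lengths are in m, angles in rad, forces in N, time in s.
With the tool pointing down it reaches from about 0.4 to 0.825 m from the base axis. Payload 7 kg.
Tool frame: the origin (TCP) lies at the very end of the fingers, on their centre line; the grasp point (between the pads) lies 19 mm behind it (grasp_offset is the z of the grasp point in the tool frame, in m); z points along the fingers, y is the line along which they close (so a half turn about z gives the same grasp; the last joint's range is limited). The gripper opens to 88 mm and grips with 3 to 60 N. Pads are 19 mm wide; open, the fingers measure 130 mm over their backs; the gripper's body (78 mm by 193 mm) begins 47 mm behind the grasp point.
Start: joints at [1.605, 0.359, 0.012, 0, -1.224, -0.288], TCP at [0.169, 0.653, 0.227] pointing down, gripper open.
Joint ranges: [-3.07, 3.07], [-1.43, 2.12], [-1.02, 1.25], [-3.03, 1.67], [-3.05, -0], [-3.03, 3.03]. Speed limits (rad/s): [2.39, 2.39, 3.01, 3.14, 3.14, 3.14].

### API

Orientations are given as a 3x3 rotation matrix whose columns are the frame's x, y, z axes.
In Python, from plant import * gives the robot as it stands.
- The arm moves only by the tool carry_out, never from a script. Its argument "rows" is a list of rows, each an object with "dr": the turn, a rotation vector about the world's x, y, z in units of 8 degrees (1.0 is 8 degrees), a list of three; "dp": the shift along the world's x, y, z in units of 30 mm (1.0 is 30 mm), a list of three; "gripper": the closure in counts, from 0 (fully open) to 255 (shut). A call has 1 to 5 rows; each row is the pose to reach, as a shift and turn from the pose commanded when the call began; what a row does not reach only later rows make up. A row lasts 1/8 s, in which the tool goes at most 62.5 mm and 10.7 degrees, less where a joint would pass 70% of its speed; a pose out of reach is approached as far as the arm can. A call with a gripper value outside its range is refused whole. The fingers move at their own pace and stop on an object; "squeeze" is the grip in N (left out, the last holds). Time passes only in rows, so rows that repeat a pose let the fingers close. It gives the time, the measured TCP pose, the force, the opening and the grip force at its end, in the units of the state.
- read_state(): the state, without advancing time (a new reading comes with each control period).
- snapshot(name): name is "side" or "top"; returns a dict with "img" (384x512x3 uint8, red, green, blue), "z_map" (384x512 float32, m along the optical axis (not along the pixel's ray), 0 where there is no reading), "camera_matrix" (3x3 intrinsics, pixels), "extrinsics" (4x4, takes a point from camera to world coordinates). Camera axes: x right, y down, z forward; pixel columns grow to the right and rows downward; lengths in m; the calibration is good to about 2 mm. A picture is of the moment at which its call begins.
- sign_off(): hands the job in; it is judged then, once.
The state is a dict: "clock": time; "joint_pos": joint angles; "joint_velocities": joint speeds; "joint_efforts": joint torques, N m; "ee_pos": TCP position; "tool_rot": TCP orientation; "ft_force": force on the tool from outside, world axes, zero at the start; "wrist_torque": the same for the moment, N m; "opening": finger opening in m; "finger_force": force on a finger pad.
Only numpy, scipy, OpenCV 4.12 (cv2) and the standard library are available. Lean on these libraries where they do the work, as an engineer would, in place of code of your own. Each camera call takes 0.05 s, during which the arm holds its last target. There are 200 camera calls.

## Working session

There is one attempt and no reset: what is moved stays moved. The work goes in short steps, Python scripts to look and compute and a tool call to move; the robot and the scene stay as the last step left them, time stands still between calls to the robot, and variables do not carry over. Pictures are saved under pics/ and viewed, at most 10 in all, crops included, and the job is handed in when it is done.

Besides the shell and the picture viewer there is one more tool, called after "Call:" by a JSON object that holds its "name" and its "arguments". carry_out: Moves the arm, as the interface text tells. Its arguments: {"type":"object","properties":{"rows":{"type":"array","items":{"type":"object","properties":{"dr":{"type":"array","items":{"type":"number"}},"dp":{"type":"array","items":{"type":"number"}},"gripper":{"type":"number"}}}},"squeeze":{"type":"number"}},"required":["rows"]}

```bash
mkdir -p pics
python3 - <<'E'
from plant import *
import numpy as np,cv2
for n in("top","side"):
    s=snapshot(n); np.savez("pics/"+n+"0.npz",**s); cv2.imwrite(f"pics/{n}0.png",s["img"][:,:,::-1])
    print(n,s["extrinsics"].round(3).tolist(),s["camera_matrix"].round(1).tolist())
st=read_state();print(st["clock"],st["ee_pos"],st["tool_rot"],st["opening"])
E
```

```text
top [[0.007, -0.984, 0.179, 0.426], [-1.0, -0.009, -0.008, -0.097], [0.009, -0.179, -0.984, 1.044], [0.0, 0.0, 0.0, 1.0]] [[377.2, 0.0, 254.0], [0.0, 377.2, 191.7], [0.0, 0.0, 1.0]]
side [[0.971, -0.109, 0.212, 0.385], [-0.238, -0.461, 0.855, -0.919], [0.004, -0.881, -0.474, 0.543], [0.0, 0.0, 0.0, 1.0]] [[350.4, 0.0, 254.2], [0.0, 350.4, 193.3], [0.0, 0.0, 1.0]]
0.1 [0.16937729 0.6529455  0.22574016] [[ 9.67932652e-01 -2.51209703e-01 -2.55739733e-04]
 [-2.51209807e-01 -9.67931586e-01 -1.44146430e-03]
 [ 1.14571253e-04  1.45948469e-03 -9.99998928e-01]] 0.08739690394519166
```

View pics/top0.png

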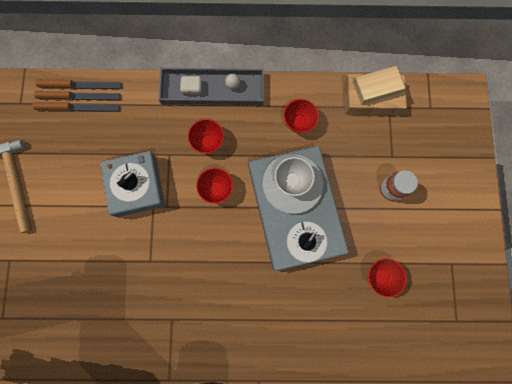

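View pics/side0.png

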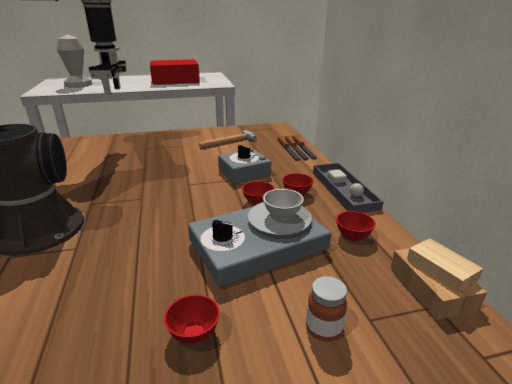

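Knob candidates in the top picture are the knob on the box with the pan at (307,241), which is the tare knob, and the knob on the box without a pan at (128,181), which is the timer. The white bowl is at (296,177), and the red look-alikes are elsewhere. I choose (307,241) and check it in a crop.

```bash
cat > h.py <<'E'
import numpy as np,cv2
def ray(s,uv,z):
    K=s["camera_matrix"];E=s["extrinsics"]
    d=E[:3,:3]@np.linalg.solve(K,[uv[0],uv[1],1.]); o=E[:3,3]
    return o+d*(z-o[2])/d[2]
def proj(s,p):
    E=s["extrinsics"];c=E[:3,:3].T@(np.asarray(p)-E[:3,3]);q=s["camera_matrix"]@c;return q[:2]/q[2]
def warp(s,c,z,half=.05,n=600):
    # rectified plan view of plane z: right=+x, up=+y
    w=np.array([[-half,half],[half,half],[half,-half],[-half,-half]])
    src=np.float32([proj(s,[c[0]+a,c[1]+b,z]) for a,b in w])
    H=cv2.getPerspectiveTransform(src,np.float32([[0,0],[n,0],[n,n],[0,n]]))
    return cv2.warpPerspective(s["img"],H,(n,n),flags=cv2.INTER_CUBIC)
E
python3 - <<'E'
from h import *
s=dict(np.load("pics/top0.npz")); im=s["img"]
hsv=cv2.cvtColor(im,cv2.COLOR_RGB2HSV)
m=((hsv[...,2]>165)&(hsv[...,1]<40)).astype(np.uint8)
roi=np.zeros_like(m);roi[215:268,280:335]=m[215:268,280:335]
pts=np.argwhere(roi)[:,::-1].astype(np.int32)
hull=cv2.convexHull(pts);e=cv2.fitEllipse(hull);print("dial",e)
c=ray(s,e[0],.061);print("dial ctr",c, "diam",2*np.linalg.norm(ray(s,(e[0][0]+e[1][0]/2,e[0][1]),.061)-c))
# black knob top: depth
E=s["extrinsics"];K=s["camera_matrix"]
v,u=np.mgrid[100:280,235:355];z=s["z_map"][100:280,235:355]
P=np.stack([(u-K[0,2])/K[0,0]*z,(v-K[1,2])/K[1,1]*z,z],-1)@E[:3,:3].T+E[:3,3]
dark=im[100:280,235:355].max(-1)<50
k=(np.hypot(P[...,0]-c[0],P[...,1]-c[1])<.035)&(P[...,2]>.085)
print("knob top n",k.sum(),P[k].mean(0),P[k][:,2].max())
g=(P[...,2]>.05)&(P[...,2]<.066)
r=cv2.minAreaRect(P[(P[...,2]>.05)][:,:2].astype(np.float32)*1000);print("scale box mm",r)
b=P[...,2]>.118;print("bowl rim",cv2.minEnclosingCircle(P[b][:,:2].astype(np.float32)))
pn=(P[...,2]>.0725)&(P[...,2]<.08)&(np.hypot(P[...,0]-c[0],P[...,1]-c[1])>.06)
print("pan",cv2.minEnclosingCircle(P[pn][:,:2].astype(np.float32)))
cv2.imwrite("pics/crop1.png",cv2.resize(im[210:272,275:340],None,fx=9,fy=9,interpolation=cv2.INTER_CUBIC)[:,:,::-1])
E
```

```text
dial ((306.5343017578125, 241.3904571533203), (39.19498825073242, 40.29399108886719), 142.11355590820312)
dial ctr [ 0.47455786 -0.24151661  0.061     ] diam 0.10169015525701063
knob top n 116 [ 0.47463833 -0.23913446  0.1010457 ] 0.10600135613912864
scale box mm ((639.5494995117188, -223.4753875732422), (278.5759582519531, 486.48162841796875), 84.9314956665039)
bowl rim ((0.552788257598877, -0.15803104639053345), 0.14123599231243134)
pan ((0.6258020997047424, -0.2037123590707779), 0.07997355610132217)
```

View pics/crop1.png

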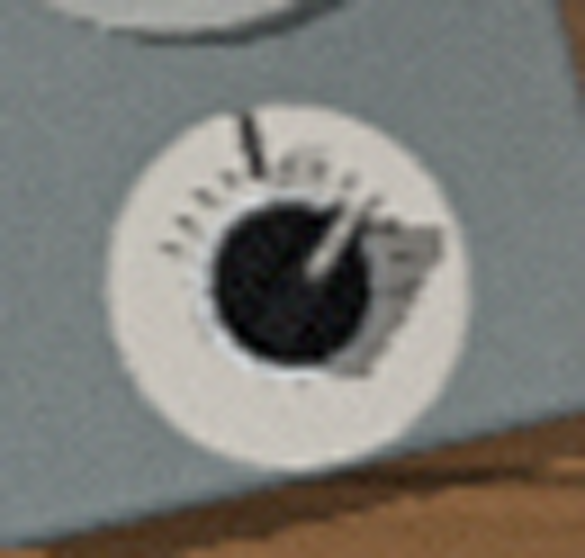

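The crop shows the scale's dial, centred at about (288,285) in the crop. The thick zero mark is at (252,145), on the pan side, and the pointer's white line runs from (315,275) to (365,200), clockwise of the mark. This is the right knob, and next I measure the pointer angle.

```bash
cat > ang.py <<'E'
from h import *
def bar(s,c):
    E=s["extrinsics"];K=s["camera_matrix"]
    v,u=np.mgrid[0:384,0:512];z=s["z_map"]
    P=np.stack([(u-K[0,2])/K[0,0]*z,(v-K[1,2])/K[1,1]*z,z],-1)@E[:3,:3].T+E[:3,3]
    k=(np.hypot(P[...,0]-c[0],P[...,1]-c[1])<.04)&(abs(P[...,2]-.102)<.007)
    r=cv2.minAreaRect(P[k][:,:2].astype(np.float32)*1000)
    vx,vy,x0,y0=cv2.fitLine(P[k][:,:2].astype(np.float32),cv2.DIST_L2,0,1e-3,1e-3).ravel()
    # white line on bar top
    hi=k&(s["img"].max(-1)>90)
    return r,np.arctan2(vy,vx),(x0,y0),P[hi][:,:2],k.sum()
def whiteline(s,c,off=10):
    w=warp(s,c,.102); g=cv2.cvtColor(w,cv2.COLOR_RGB2GRAY); return w,g
E
python3 - <<'E'
from ang import *
s=dict(np.load("pics/top0.npz"))
c=(.4746,-.2415)
r,a,p,h,n=bar(s,c);print(r,a,p,n,len(h))
zero=np.arctan2(-.2037+.2415,.6258-.4746);print("zero",zero)
for z in(.061,):
    q=[ray(s,(275+x/9,210+y/9),z) for x,y in((262,178),(244,115))];d=q[1]-q[0];print("mark",np.arctan2(d[1],d[0]),q, np.arctan2(*(q[1][:2]-c)[::-1]))
q=[ray(s,(275+x/9,210+y/9),.102) for x,y in((315,275),(365,200))];d=q[1]-q[0];print("ptr",np.arctan2(d[1],d[0]),q)
w=warp(s,c,.102,.05,600);cv2.imwrite("pics/w1.png",w[:,:,::-1])
E
```

```text
((476.20166015625, -240.67367553710938), (14.209518432617188, 47.61961364746094), 57.162410736083984) -0.5749238 (np.float32(0.47518933), np.float32(-0.2398509)) 108 23
zero 0.24497866312686414
mark 0.2642425621451952 [array([ 0.50452956, -0.23573217,  0.061     ]), array([ 0.52274285, -0.23080421,  0.061     ])] 0.21861708207331457
ptr -0.6026664159826909 [array([ 0.47464189, -0.24412947,  0.102     ]), array([ 0.49538176, -0.25839971,  0.102     ])]
```

View pics/w1.png

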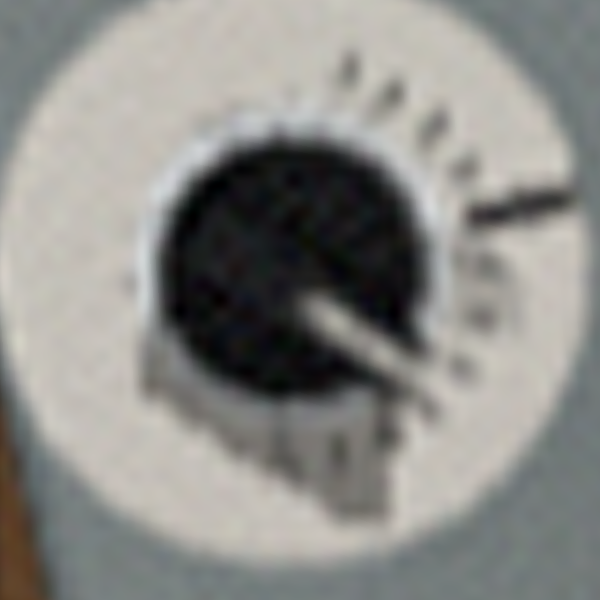

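Call:
{"name": "carry_out", "arguments": {"rows": [{"dp": [1.1, -1.5, 0], "dr": [0, 0, 0], "gripper": 0}, {"dp": [2.2, -3.0, 0], "dr": [0, 0, 0], "gripper": 0}, {"dp": [3.3, -4.5, 0], "dr": [0, 0, 0], "gripper": 0}, {"dp": [4.4, -6.0, 0], "dr": [0, 0, 0], "gripper": 0}, {"dp": [5.5, -7.5, 0], "dr": [0, 0, 0], "gripper": 0}]}}

```text
clock: 0.72
ee_pos: [0.3352, 0.4266, 0.2264]
tool_rot: [[0.968, -0.251, -0.0], [-0.251, -0.968, -0.0], [-0.0, 0.0, -1.0]]
ft_force: [0.5, -0.1, 1.0]
opening: 0.0877
finger_force: 0.0
```

Call:
{"name": "carry_out", "arguments": {"rows": [{"dp": [1.1, -1.5, 0], "dr": [0, 0, 0], "gripper": 0}, {"dp": [2.2, -3.0, 0], "dr": [0, 0, 0], "gripper": 0}, {"dp": [3.3, -4.5, 0], "dr": [0, 0, 0], "gripper": 0}, {"dp": [4.4, -6.0, 0], "dr": [0, 0, 0], "gripper": 0}, {"dp": [5.5, -7.5, 0], "dr": [0, 0, 0], "gripper": 0}]}}

```text
clock: 1.35
ee_pos: [0.5002, 0.2017, 0.2265]
tool_rot: [[0.968, -0.251, -0.0], [-0.251, -0.968, 0.0], [-0.0, 0.0, -1.0]]
ft_force: [0.8, 0.8, -0.6]
opening: 0.0875
finger_force: 0.0
```

Call:
{"name": "carry_out", "arguments": {"rows": [{"dp": [0, -1.6, 0], "dr": [0, 0, -0.5], "gripper": 0}, {"dp": [-0.1, -3.2, 0], "dr": [0, 0, -1.0], "gripper": 0}, {"dp": [-0.2, -4.8, 0], "dr": [0, 0, -1.5], "gripper": 0}, {"dp": [-0.3, -6.4, 0], "dr": [0, 0, -2.0], "gripper": 0}, {"dp": [-0.4, -8.0, 0], "dr": [0, 0, -2.3], "gripper": 0}]}}

```text
clock: 1.98
ee_pos: [0.4869, -0.0382, 0.2265]
tool_rot: [[0.838, -0.545, -0.0], [-0.545, -0.838, 0.0], [-0.0, 0.0, -1.0]]
ft_force: [1.0, 1.1, 0.7]
opening: 0.0878
finger_force: 0.0
```

Call:
{"name": "carry_out", "arguments": {"rows": [{"dp": [-0.1, -1.7, 0], "dr": [0, 0, 0], "gripper": 0}, {"dp": [-0.2, -3.4, 0], "dr": [0, 0, 0], "gripper": 0}, {"dp": [-0.3, -5.1, 0], "dr": [0, 0, 0], "gripper": 0}, {"dp": [-0.4, -6.75, 0], "dr": [0, 0, 0], "gripper": 0}, {"dp": [-0.4, -6.75, -1.0], "dr": [0, 0, 0], "gripper": 0}]}}

```text
clock: 2.6
ee_pos: [0.4762, -0.2423, 0.1975]
tool_rot: [[0.837, -0.547, 0.003], [-0.547, -0.837, -0.001], [0.003, -0.001, -1.0]]
ft_force: [-0.6, 0.5, -1.0]
opening: 0.0876
finger_force: 0.0
```

Call:
{"name": "carry_out", "arguments": {"rows": [{"dp": [0, 0, -0.9], "dr": [0, 0, 0], "gripper": 60}, {"dp": [0, 0, -1.8], "dr": [0, 0, 0], "gripper": 60}, {"dp": [0, 0, -2.7], "dr": [0, 0, 0], "gripper": 60}, {"dp": [0, 0, -3.0], "dr": [0, 0, 0], "gripper": 60}, {"dp": [0, 0, -3.0], "dr": [0, 0, 0], "gripper": 60}]}}

```text
clock: 3.22
ee_pos: [0.4753, -0.2392, 0.1064]
tool_rot: [[0.839, -0.544, -0.001], [-0.544, -0.839, -0.0], [-0.001, 0.001, -1.0]]
ft_force: [1.1, 0.5, -0.1]
opening: 0.067
finger_force: 0.0
```

Run:
```python
from plant import *
from h import *
a=snapshot("top")["img"];b=snapshot("side")
p=proj(b,(.4748,-.2408,.1)).astype(int)
c=b["img"][p[1]-60:p[1]+60,p[0]-80:p[0]+80]
t=a[170:290,240:400]
cv2.imwrite("pics/c2.png",np.vstack([cv2.resize(x,(400*2//2*1,300),interpolation=cv2.INTER_CUBIC) for x in(c,t)])[:,:,::-1])
```

```text
(no output)
```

View pics/c2.png

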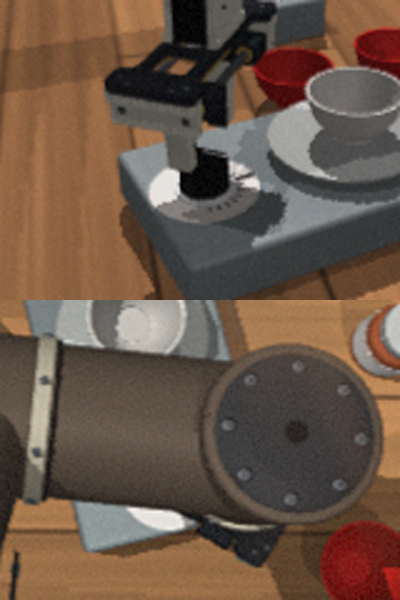

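The picture shows the fingers straddling the knob at (205,170) with clearance on both sides, and the bowl clear of the gripper. I go down and grip.

Call:
{"name": "carry_out", "arguments": {"rows": [{"dp": [0, -0.05, -0.5], "dr": [0, 0, 0], "gripper": 60}, {"dp": [0, -0.05, -1.05], "dr": [0, 0, 0], "gripper": 60}, {"dp": [0, -0.05, -1.05], "dr": [0, 0, 0], "gripper": 255}, {"dp": [0, -0.05, -1.05], "dr": [0, 0, 0], "gripper": 255}, {"dp": [0, -0.05, -1.05], "dr": [0, 0, 0], "gripper": 255}], "squeeze": 12}}

```text
clock: 3.95
ee_pos: [0.476, -0.2407, 0.0757]
tool_rot: [[0.839, -0.544, 0.001], [-0.544, -0.839, -0.0], [0.001, -0.0, -1.0]]
ft_force: [-0.5, -0.2, 0.7]
opening: 0.0425
finger_force: 0.0
```

Call:
{"name": "carry_out", "arguments": {"rows": [{"dp": [0, 0, 0], "dr": [0, 0, 0], "gripper": 255}, {"dp": [0, 0, 0], "dr": [0, 0, 0], "gripper": 255}, {"dp": [0, 0, 0], "dr": [0, 0, 0], "gripper": 255}, {"dp": [0, 0, 0], "dr": [0, 0, 0], "gripper": 255}]}}

```text
clock: 4.45
ee_pos: [0.4747, -0.242, 0.0753]
tool_rot: [[0.839, -0.544, -0.002], [-0.544, -0.839, -0.002], [-0.0, 0.002, -1.0]]
ft_force: [-3.0, -10.0, 1.0]
opening: 0.0137
finger_force: 12.0
```

Call:
{"name": "carry_out", "arguments": {"rows": [{"dp": [-0.02, -0.04, 0], "dr": [0, 0, 0], "gripper": 255}, {"dp": [-0.02, -0.04, 0], "dr": [0, 0, 0], "gripper": 255}]}}

```text
clock: 4.7
ee_pos: [0.4746, -0.2422, 0.0753]
tool_rot: [[0.839, -0.544, -0.0], [-0.544, -0.839, -0.0], [-0.0, 0.0, -1.0]]
ft_force: [-3.2, -3.2, 3.3]
opening: 0.0136
finger_force: 12.0
```

Call:
{"name": "carry_out", "arguments": {"rows": [{"dp": [0, 0, 0], "dr": [0, 0, 0.5], "gripper": 255}, {"dp": [0, 0, 0], "dr": [0, 0, 1.0], "gripper": 255}, {"dp": [0, 0, 0], "dr": [0, 0, 1.5], "gripper": 255}, {"dp": [0, 0, 0], "dr": [0, 0, 1.5], "gripper": 255}]}}

```text
clock: 5.2
ee_pos: [0.4746, -0.2424, 0.0752]
tool_rot: [[0.934, -0.356, -0.001], [-0.356, -0.934, -0.001], [-0.0, 0.001, -1.0]]
ft_force: [-2.2, -6.0, 2.4]
opening: 0.0136
finger_force: 12.0
```

Run:
```python
from h import *
s=dict(np.load("pics/top0.npz"));c=(.4746,-.2415)
# zero mark: dark pixels on the dial plane, annulus 28..50 mm on pan side
g=cv2.cvtColor(warp(s,c,.061,.06,600),cv2.COLOR_RGB2GRAY)
v,u=np.mgrid[0:600,0:600];x=(u-300)/5000;y=(300-v)/5000
r=np.hypot(x,y);a=np.arctan2(y,x)
k=(r>.034)&(r<.048)&(abs(a-.24)<.35);w=np.clip(130-g[k].astype(float),0,None)
X,Y=(w*x[k]).sum()/w.sum(),(w*y[k]).sum()/w.sum()
print("mark",X,Y)
for ax in((.4746,-.2415),(.4744,-.2425),(.4748,-.2400)):
    print(ax,"mark ang",np.arctan2(c[1]+Y-ax[1],c[0]+X-ax[0]),"pan ang",np.arctan2(-.2037-ax[1],.6258-ax[0]))
# scale sides
m=cv2.inRange(cv2.cvtColor(s["img"],cv2.COLOR_RGB2HSV),(85,15,60),(115,120,200))
m[:,:240]=0;m[:,360:]=0;m[:140]=0;m[280:]=0
R=cv2.minAreaRect(cv2.convexHull(np.argwhere(m)[:,::-1].astype(np.int32)));b=cv2.boxPoints(R)
q=np.array([ray(s,p,.06)[:2] for p in b])
for i in range(4):
    d=q[(i+1)%4]-q[i];print(np.linalg.norm(d),np.arctan2(d[1],d[0]))
```

```text
mark 0.03987024359365109 0.009523189459123624
(0.4746, -0.2415) mark ang 0.23446164282507176 pan ang 0.24497866312686414
(0.4744, -0.2425) mark ang 0.2568192393648353 pan ang 0.2508755531853716
(0.4748, -0.24) mark ang 0.19955524144300424 pan ang 0.23592065692038086
0.2057770996891285 -1.3203954602567443
0.2980809153181636 -2.939535892949983
0.19537194865693427 1.8061595559789392
0.2948216643162135 0.23690890337664072
```

Call:
{"name": "carry_out", "arguments": {"rows": [{"dp": [-0.01, -0.02, 0], "dr": [0, 0, 0.8], "gripper": 255}, {"dp": [-0.01, -0.02, 0], "dr": [0, 0, 1.6], "gripper": 255}, {"dp": [-0.01, -0.02, 0], "dr": [0, 0, 2.4], "gripper": 255}, {"dp": [-0.01, -0.02, 0], "dr": [0, 0, 3.2], "gripper": 255}, {"dp": [-0.01, -0.02, 0], "dr": [0, 0, 3.8], "gripper": 255}]}}

```text
clock: 5.82
ee_pos: [0.4746, -0.2428, 0.0753]
tool_rot: [[0.986, 0.168, -0.0], [0.168, -0.986, -0.001], [-0.0, 0.001, -1.0]]
ft_force: [-1.5, -5.1, 2.4]
opening: 0.0141
finger_force: 12.0
```

Call:
{"name": "carry_out", "arguments": {"rows": [{"dp": [0, 0, 0], "dr": [0, 0, 0.3], "gripper": 255}, {"dp": [0, 0, 0], "dr": [0, 0, 0.55], "gripper": 255}, {"dp": [0, 0, 0], "dr": [0, 0, 0.55], "gripper": 255}, {"dp": [0, 0, 0], "dr": [0, 0, 0.55], "gripper": 255}]}}

```text
clock: 6.32
ee_pos: [0.4746, -0.2429, 0.0752]
tool_rot: [[0.971, 0.24, -0.0], [0.24, -0.971, -0.001], [-0.0, 0.001, -1.0]]
ft_force: [-1.5, -4.6, 2.0]
opening: 0.0137
finger_force: 12.0
```

Call:
{"name": "carry_out", "arguments": {"rows": [{"dp": [0, 0, 0], "dr": [0, 0, 0], "gripper": 80}, {"dp": [0, 0, 0], "dr": [0, 0, 0], "gripper": 80}, {"dp": [0, 0, 0], "dr": [0, 0, 0], "gripper": 80}, {"dp": [0, 0, 1.0], "dr": [0, 0, 0], "gripper": 80}, {"dp": [0, 0, 2.5], "dr": [0, 0, 0], "gripper": 80}]}}

```text
clock: 6.95
ee_pos: [0.4736, -0.2421, 0.1496]
tool_rot: [[0.971, 0.24, -0.003], [0.24, -0.971, 0.001], [-0.003, -0.002, -1.0]]
ft_force: [1.6, -0.8, 1.1]
opening: 0.0573
finger_force: 0.0
```

Call:
{"name": "carry_out", "arguments": {"rows": [{"dp": [0, 0, 1.5], "dr": [0, 0, 0], "gripper": 80}, {"dp": [0, 1.8, 2.5], "dr": [0, 0, 0], "gripper": 80}, {"dp": [0, 3.6, 2.5], "dr": [0, 0, 0], "gripper": 80}, {"dp": [0, 5.4, 2.5], "dr": [0, 0, 0], "gripper": 80}, {"dp": [0, 7.2, 2.5], "dr": [0, 0, 0], "gripper": 80}]}}

```text
clock: 7.58
ee_pos: [0.4743, -0.0247, 0.2254]
tool_rot: [[0.971, 0.239, 0.001], [0.239, -0.971, 0.0], [0.001, -0.0, -1.0]]
ft_force: [1.3, 0.2, -0.6]
opening: 0.0601
finger_force: 0.0
```

Call:
{"name": "carry_out", "arguments": {"rows": [{"dp": [0, 1.8, 0], "dr": [0, 0, 0], "gripper": 80}, {"dp": [0, 3.6, 0], "dr": [0, 0, 0], "gripper": 80}, {"dp": [0, 5.4, 0], "dr": [0, 0, 0], "gripper": 80}, {"dp": [0, 5.4, 0], "dr": [0, 0, 0], "gripper": 80}]}}

```text
clock: 8.07
ee_pos: [0.4745, 0.1387, 0.2249]
tool_rot: [[0.97, 0.244, 0.0], [0.244, -0.97, 0.0], [0.0, -0.0, -1.0]]
ft_force: [0.1, -0.7, -0.1]
opening: 0.0605
finger_force: 0.0
```

Run:
```python
from plant import *
from ang import *
S=[snapshot("top") for _ in range(4)];s=S[0]
s["img"]=np.mean([x["img"] for x in S],0).astype(np.uint8)
np.savez("pics/top1.npz",**s)
c=(.4746,-.2420)
for x in S: r,a,p,h,n=bar(x,c);print(r,a,p,n)
s["img"]=np.clip(s["img"]*1.0,0,255).astype(np.uint8)
a=warp(s,c,.102,.05,400);b=warp(s,c,.061,.05,400)
cv2.imwrite("pics/w2.png",np.hstack([a,b])[:,:,::-1])
# white line on top plane
g=cv2.cvtColor(warp(s,c,.102,.05,600),cv2.COLOR_RGB2GRAY).astype(float)
print(s["img"].shape,read_state()["clock"])
```

```text
((476.877685546875, -239.91336059570312), (48.78767013549805, 14.325591087341309), 14.047924041748047) 0.24391225 (np.float32(0.4754685), np.float32(-0.23990753)) 112
((476.8135070800781, -239.84255981445312), (48.72869110107422, 14.341909408569336), 13.890369415283203) 0.24415903 (np.float32(0.47529525), np.float32(-0.23995075)) 110
((476.7760925292969, -239.6463623046875), (48.78773498535156, 14.297059059143066), 14.751481056213379) 0.24832138 (np.float32(0.47554713), np.float32(-0.23994723)) 110
((476.73052978515625, -239.58131408691406), (48.71619415283203, 14.543830871582031), 14.72922134399414) 0.24239916 (np.float32(0.4753774), np.float32(-0.23983851)) 113
(384, 512, 3) 8.275
```

View pics/w2.png

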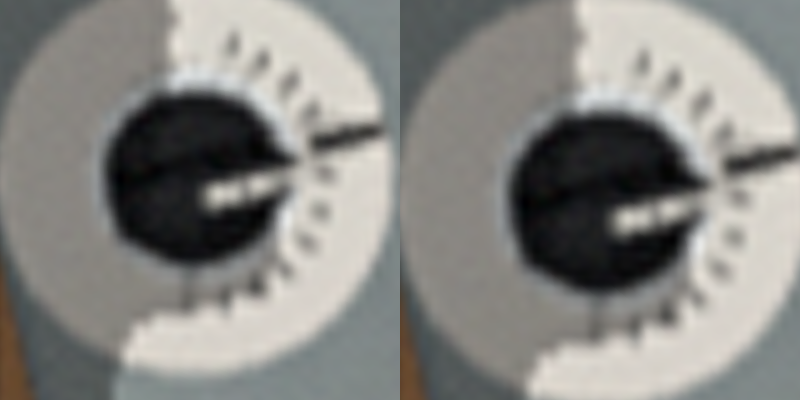

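The crop shows the white pointer line, right panel (615,222) to (690,200), in line with the thick zero mark at (727,165) to (797,150), and the knob is free. I make one numeric check of the mark and the bowl.

Run:
```python
from h import *
s0=dict(np.load("pics/top0.npz"));s=dict(np.load("pics/top1.npz"))
for ax in((.4746,-.2415),(.4753,-.2401)):
  for t in(s0,s):
    g=cv2.cvtColor(warp(t,ax,.061,.06,600),cv2.COLOR_RGB2GRAY)
    v,u=np.mgrid[0:600,0:600];x=(u-299.5)/5000;y=(299.5-v)/5000
    r=np.hypot(x,y);k=(r>.034)&(r<.048)&(abs(np.arctan2(y,x)-.24)<.3)&(g<110)
    vx,vy,x0,y0=cv2.fitLine(np.float32(np.c_[x[k],y[k]]),cv2.DIST_L2,0,1e-4,1e-4).ravel()
    print(ax,"bearing",np.arctan2(y0,x0),"dir",np.arctan(vy/vx))
def bowl(t):
    E=t["extrinsics"];K=t["camera_matrix"];v,u=np.mgrid[0:384,0:512];z=t["z_map"]
    P=np.stack([(u-K[0,2])/K[0,0]*z,(v-K[1,2])/K[1,1]*z,z],-1)@E[:3,:3].T+E[:3,3]
    k=(P[...,2]>.112)&(P[...,2]<.135)&(np.hypot(P[...,0]-.6258,P[...,1]+.2037)<.09);return cv2.minEnclosingCircle(P[k][:,:2].astype(np.float32))
print(bowl(s0),bowl(s)); print(np.abs(s0["img"].astype(int)-s["img"])[165:200,112:148].mean())
```

```text
(0.4746, -0.2415) bearing 0.23384883 dir 0.23580946
(0.4746, -0.2415) bearing 0.23316726 dir 0.23610088
(0.4753, -0.2401) bearing 0.20397343 dir 0.23469041
(0.4753, -0.2401) bearing 0.20306312 dir 0.23785773
((0.6339010000228882, -0.20262926816940308), 0.049511298537254333) ((0.6338837146759033, -0.20266751945018768), 0.049826059490442276)
7.609523809523809
```

The bar is at 0.244 rad. The mark measures 0.236 rad and the direction to the pan's centre 0.245 rad, so the pointer is within about 0.01 rad of zero. The bowl has not moved and the arm is clear.

```bash
python3 -c "
from plant import *
print(sign_off())"
```

```text
the job is handed in; nothing more can be done
None
```

The tare knob's pointer is at the zero mark (to about 0.01 rad by my measurement) and released; the bowl has not moved, the timer knob was never approached, and the job was handed in at about 8.3 s, with no verdict returned.

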